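Close the tiffin carrier: lid on, clamp handle over, clip snapped

ROBOT

A 6-joint arm with a two-finger parallel gripper is mounted at the origin on the work surface. World frame = base frame: x ahead of the robot, y to its left, z up, the work surface at z = 0. Lengths are in m, angles in rad, forces in N, time in s.
With the tool pointing down it reaches from about 0.275 to 0.75 m from the base axis. Payload 10.2 kg.
Tool frame: the origin (TCP) lies on the mounting face of the last link; the fingertips stand 166 mm ahead of it and the grasp point (between the pads) lies 147 mm ahead of it; z points along the fingers, y is the line along which they close (so a half turn about z gives the same grasp; the last joint's range is limited). The gripper opens to 88 mm and grips with 3 to 60 N. Pads are 18 mm wide; open, the fingers measure 123 mm over their backs; the gripper's body (75 mm by 187 mm) begins 45 mm behind the grasp point.
Start: joints at [1.024, 0.313, 1.498, -0, 1.331, -0.223], TCP at [0.167, 0.498, 0.405] pointing down, gripper open.
Joint ranges: [-2.94, 2.94], [-0.97, 2.17], [0.19, 2.56], [-1.23, 4.37], [0.02, 3.11], [-2.88, 2.88]. Speed limits (rad/s): [2.39, 2.39, 3.01, 3.14, 3.14, 3.14].

INTERFACE

Orientations are given as a unit quaternion [x, y, z, w].
In Python, from workcell import state, capture, calibration, finish_job gives the robot as it stands.
- The arm moves only by the tool drive_tool, never from a script. Its arguments are lists of equal length, an entry for each row: "claw": the closure, from 0 (fully open) to 1 (shut); "translation": the shift along the tool's x, y, z in mm, a list of three; "yaw": the turn about the tool's z in rad. A call has 1 to 20 rows; each row shifts and turns the commanded pose from where the row before left it, along the tool's axes as they then stand; what a row does not reach is not made up. A row lasts 1/12 s, in which the tool goes at most 41.7 mm and 7.16 degrees, less where a joint would pass 70% of its speed; a pose out of reach is approached as far as the arm can. A call with a gripper value outside its range is refused whole. The fingers move at their own pace and stop on an object; "force" is the grip in N (left out, the last holds). Time passes only in rows, so rows that do not move let the fingers close. It gives the time, the measured TCP pose, the force, the opening and the grip force at its end, in the units of the state.
- state(): the state, without advancing time (a new reading comes with each control period).
- capture(name): name is "scene" or "top" or "wrist"; returns (picture, depth): 420x560x3 uint8, red, green, blue; 420x560 float32, m along the optical axis (not along the pixel's ray), 0 where there is no reading.
- calibration(name): a dict with "vertical_fov" (degrees; the focal length in pixels is half the picture's height over the tangent of half this angle, whatever the lens; pixels are square), "cx", "cy" (the principal point, pixels), "dist" ([k1, k2, p1, p2, k3] as OpenCV has them; the pictures are not rectified), "camera_from_world" (4x4, takes a point from world to camera coordinates). Camera axes: x right, y down, z forward; pixel columns grow to the right and rows downward; lengths in m; the calibration is good to about 2 mm. A picture is of the moment at which its call begins: read the wrist's pose just before it. calibration takes no time and is no camera call; for the wrist camera it gives the pose at the moment of the call.
- finish_job(): hands the job in; it is judged then, once.
The state is a dict: "time_s": time; "joint_positions": joint angles; "qd": joint speeds; "joint_torque": joint torques, N m; "tcp_pos": TCP position; "eef_rot": TCP orientation; "force": force on the tool from outside, world axes, zero at the start; "wrist_torque": the same for the moment, N m; "grip_width": finger opening in m; "grip_force": force on a finger pad.
Only numpy, scipy, OpenCV 4.12 (cv2) and the standard library are available. Lean on these libraries where they do the work, as an engineer would, in place of code of your own. Each camera call takes 0.05 s, during which the arm holds its last target. There are 200 camera calls.

TASK

Close up the packed tiffin carrier for carrying: set its steel lid squarely on the open top tier, then swing the hinged clamp handle over the lid and press it down until the spring clip opposite its hinge snaps over its end. Do not drop the lid, leave the carrier standing upright on the table, and leave the lunchbox, bowl, jar and spoon where they are.

Things in the scene. Friction and masses are not known exactly. Their poses are not given: they have to be found in the camera images.
- tiffin: Three-tier steel tiffin carrier, 124 mm in diameter, top rim 176 mm up, packed (about 1.5 kg), standing loose. Origin: centre of its underside; z up. The clamp handle is hinged at its -y side about a line along its x; the spring clip stands at its +y side. Flat straps 16 mm wide run up both sides, out to 72 mm from the axis. Fruit in the top tier stays 13 mm below the rim.
- mouth (a point): Centre of the open mouth of the top tier, in the plane of its rim (176 mm up). Inside diameter 118 mm, wall 3 mm.
- handle (a joint): Angle of the clamp handle (rad): 0 = shut, level across the lid; pi/2 = upright; starts at 1.95 to 2.35, leaning outwards; stop at 2.5. Its stiff hinge (0.11 N m) keeps it where it is left. The last 0.075 rad push the clip aside and need about 7 N at handle_tab (13 N at handle_grip); then the clip springs back and holds the handle at 0.00 to 0.01.
- handle_hinge (a point): On the hinge axis, 76 mm from the tiffin's axis to its -y, 185 mm up. Turns with the handle: x along the hinge, y towards the free end, z away from the lid when shut. Handle: steel strip 20 mm wide, 4 mm thick, straight to 33 mm, arched carrying grip to 119 mm (its top 45 mm out), straight to the end at 155 mm, which is rolled into a bar 6 mm thick, 20 mm long that the clip catches.
- handle_tab (a point): On the outer face of the straight end piece of the handle, 136 mm from the hinge axis and 2 mm out from its middle plane, between the arch and the rolled end: flat, 20 mm wide and 33 mm long. A place to pinch across the 20 mm width, or to press down.
- handle_grip (a point): Middle of the arched carrying grip: 76 mm from the hinge axis, 42 mm out from the strip's middle plane. When shut it lies over the centre of the lid.
- clip (a joint): Angle of the sprung clip (rad): 0 = at rest, grows as its top is pushed outwards (stop at 0.35). It springs back by itself when let go.
- clip_nose (a point): Inner edge of the clip's nose, 20 mm wide, 78 mm from the tiffin's axis towards its +y and 191 mm up; the nose hangs over the rolled end of the shut handle. Above the nose the clip flares outwards as a lead-in to 208 mm up and 94 mm out.
- lid: The tiffin's round steel lid, 126 mm in diameter, 160 g, right way up on the table. Origin: centre of its underside; z up. A tapered plug below (102 mm in diameter at the bottom, 113 mm at the flange 10 mm up) drops into the mouth and the flange rests on the rim. Top face 16 mm above the origin, knob in the middle. Round: yaw does not matter.
- lid_knob (a point): Middle of the lid's knob, a plain steel cylinder 30 mm in diameter and 16 mm tall (from 16 to 32 mm above the lid's underside); 24 mm above the lid's origin.
- lid_seat (a point): Centre of the underside of the lid's flange, 10 mm above the lid's origin; it comes to point mouth when the lid is seated.
- lunchbox: Closed blue plastic lunchbox with a press-button snap lid, 131 x 186 mm, 62 mm tall. Leave it alone.
- bowl: Green melamine bowl, 124 mm in diameter, 55 mm tall. Leave it alone. It may stand nearer than the lid or farther.
- jar: Small glass jar with a steel cap, 66 mm in diameter, 95 mm tall. Leave it alone.
- spoon: Steel spoon, 160 mm long, lying flat. Leave it alone.
Not all that is in view belongs to the job. Of the things that look like the lid, the larger one is meant. Of the things that look like the tiffin, the larger one is meant.

How it is judged:
By the outcome, as a careful person would: the job done as asked, in the order asked, and still so for the second after the job is handed in, with the robot touching nothing.
It also fails if it takes over 64 s, if anything falls off the work surface, if the arm or the gripper's body presses on something with over 40 N, if the wrist force passes 120 N, or if a joint passes its speed limit or range.

## Working session

There is one attempt and no reset: what is moved stays moved. The work goes in short steps, Python scripts to look and compute and a tool call to move; the robot and the scene stay as the last step left them, time stands still between calls to the robot, and variables do not carry over. Pictures are saved under pics/ and viewed, at most 10 in all, crops included, and the job is handed in when it is done.

Besides the shell and the picture viewer there is one more tool, called after ">>>" in YAML: its name, and indented under it one key for each argument. drive_tool: Moves the arm, as the interface text tells. Its arguments: {"type":"object","properties":{"claw":{"type":"array"},"translation":{"type":"array"},"yaw":{"type":"array"},"force":{"type":"number"}},"required":["claw","translation","yaw"]}

```bash
ls; mkdir -p pics; cat > h.py <<'E'
import numpy as np, cv2
from workcell import state, capture, calibration, finish_job
def K(c):
    f=210/np.tan(np.radians(c["vertical_fov"])/2)
    return np.array([[f,0,c["cx"]],[0,f,c["cy"]],[0,0,1.]])
def ray(c,uv):
    p=cv2.undistortPoints(np.array(uv,float).reshape(-1,1,2),K(c),np.array(c["dist"],float)).reshape(-1,2)
    T=np.array(c["camera_from_world"]);R=T[:3,:3];o=-R.T@T[:3,3]
    return o,np.c_[p,np.ones(len(p))]@R
def plane(c,uv,z):
    o,d=ray(c,uv); return o+d*((z-o[2])/d[:,2])[:,None]
def cloud(c,D):
    v,u=np.mgrid[:420,:560]; o,d=ray(c,np.c_[u.ravel(),v.ravel()])
    P=o+d*D.reshape(-1,1); P[D.ravel()==0]=np.nan
    return P.reshape(420,560,3)
def proj(c,P):
    T=np.array(c["camera_from_world"])
    return cv2.projectPoints(np.array(P,float).reshape(-1,1,3),cv2.Rodrigues(T[:3,:3])[0],T[:3,3],K(c),np.array(c["dist"],float))[0].reshape(-1,2)
def save(n,im): cv2.imwrite("pics/"+n,cv2.cvtColor(im,cv2.COLOR_RGB2BGR))
E
python3 - <<'E'
from h import *
for n in("scene","top"):
    c=calibration(n);im,D=capture(n);save(n+"0.png",im);np.savez(n+"0.npz",im=im,D=D);P=cloud(c,D)
    print(n,c["vertical_fov"],ray(c,[[280,210]]))
    h=P[...,2]; m=((h>.012)&(P[...,0]>.0)&(P[...,0]<1)).astype(np.uint8)
    k,l,s,ce=cv2.connectedComponentsWithStats(m)
    for i in range(1,k):
        if s[i,4]>60:
            q=P[l==i]; print(ce[i].round(),s[i,4],np.nanmin(q,0).round(3),np.nanmax(q,0).round(3))
E
```

```text
pics
scene 48.610083740911975 (array([ 1.26320186, -0.69537387,  0.88407401]), array([[-0.61806404,  0.49743361, -0.60889963]]))
[334.  29.] 3388 [0.017 0.219 0.236] [0.245 0.597 0.543]
[528.  33.] 4281 [0.    1.868 0.012] [0.434 1.93  0.384]
[475.  83.] 1520 [0.075 1.169 0.012] [0.498 1.246 0.154]
[242. 186.] 9184 [ 0.    -0.266  0.012] [0.59  0.107 0.307]
[326. 161.] 159 [0.219 0.283 0.012] [0.305 0.368 0.027]
[351. 188.] 649 [0.374 0.206 0.012] [0.503 0.334 0.037]
[382. 209.] 898 [0.545 0.16  0.012] [0.668 0.285 0.059]
[353. 262.] 892 [ 0.682 -0.046  0.012] [0.745 0.019 0.099]
[ 22. 284.] 2070 [ 0.168 -0.757  0.012] [ 0.355 -0.644  0.113]
[154. 287.] 3709 [ 0.364 -0.54   0.012] [ 0.517 -0.343  0.066]
[ 49. 302.] 515 [ 0.308 -0.691  0.012] [ 0.356 -0.65   0.084]
top 49.927162669289444 (array([ 0.39059893, -0.05366208,  1.50835281]), array([[ 0.08787444, -0.00101134, -0.99619126]]))
[265. 153.] 384 [ 0.674 -0.038  0.013] [0.736 0.026 0.103]
[192. 183.] 857 [0.543 0.168 0.012] [0.664 0.289 0.065]
[298. 208.] 1953 [ 0.452 -0.261  0.014] [0.584 0.003 0.311]
[398. 237.] 2412 [ 0.361 -0.532  0.013] [ 0.507 -0.337  0.073]
[179. 237.] 1081 [0.369 0.216 0.012] [0.491 0.339 0.042]
[307. 278.] 877 [ 0.261 -0.204  0.018] [ 0.353 -0.08   0.179]
[480. 271.] 447 [ 0.309 -0.742  0.012] [ 0.348 -0.645  0.088]
[161. 291.] 426 [0.215 0.284 0.012] [0.302 0.372 0.032]
[484. 313.] 747 [ 0.155 -0.754  0.012] [ 0.238 -0.634  0.118]
[ 53. 374.] 8995 [0.048 0.229 0.24 ] [0.238 0.581 0.611]
[261. 372.] 3165 [ 0.    -0.106  0.012] [0.11  0.115 0.298]
```

```bash
python3 - <<'E'
from h import *
a=np.load("scene0.npz")["im"];b=np.load("top0.npz")["im"]
save("both.png",np.hstack([cv2.resize(a[100:340,80:440],None,fx=1.1,fy=1.1),cv2.resize(b[130:322,150:430],None,fx=1.42,fy=1.375)]))
E
```

```text
(no output)
```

View pics/both.png

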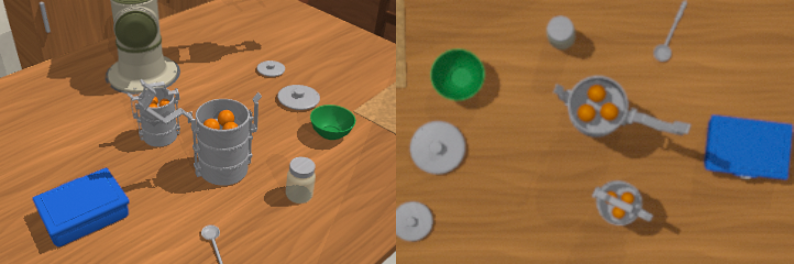

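View pics/scene0.png

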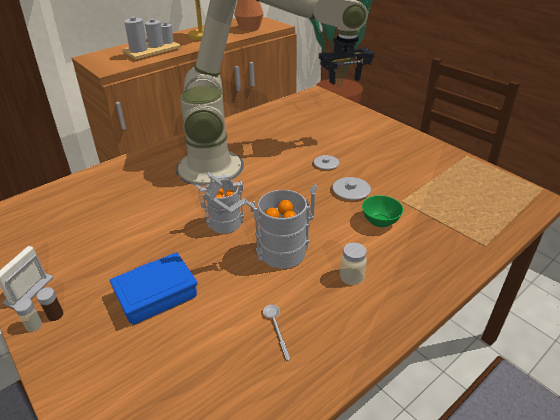

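The lid candidates in the scene view are the disc at (351,188), which is larger at about 126 mm, and the disc at (326,161), which is smaller at about 88 mm, so I choose (351,188). The tiffin candidates are (283,230), the larger one, and (224,205), smaller with its handle over it, so I choose (283,230). Next I measure both and compute the approach.

```bash
python3 - <<'E'
from h import *
for n in("top","scene"):
    c=calibration(n);z=np.load(n+"0.npz");im,D=z["im"],z["D"];P=cloud(c,D)
    X,Y,Z=P[...,0],P[...,1],P[...,2]
    sat=cv2.cvtColor(im,cv2.COLOR_RGB2HSV)[...,1]
    m=(sat<70)&(abs(X-.43)<.09)&(abs(Y-.277)<.09)
    (u,v),(a,b),_=cv2.fitEllipse(max(cv2.findContours(m.astype(np.uint8),0,1)[0],key=cv2.contourArea))
    print(n,"lid",u,v,a,b,plane(c,[[u,v]],.013))
    m=(X>.40)&(X<.62)&(Y>-.3)&(Y<.03)
    r=m&(abs(Z-.174)<.012)
    q=P[r]; print(" rim n",len(q),q.min(0),q.max(0))
    A=np.c_[2*q[:,:2],np.ones(len(q))]
    for k in range(4):
        s=np.linalg.lstsq(A,(q[:,:2]**2).sum(1),rcond=None)[0];ctr=s[:2];R=np.sqrt(s[2]+ctr@ctr)
        e=abs(np.linalg.norm(q[:,:2]-ctr,axis=1)-R);kk=e<max(.004,np.median(e)*2);q=q[kk];A=A[kk]
    print(" rim",ctr,R,len(q))
    h=P[m&(Z>.20)]; d=h[:,:2]-ctr; 
    hd=h[(d[:,1]<0)]; cl=h[d[:,1]>.04]
    print(" handle mean",hd.mean(0),"top",hd[hd[:,2].argsort()[-10:]].mean(0),"clip",cl.mean(0) if len(cl) else 0,len(cl))
    for w in(hd[hd[:,2]>.27],cl):
        if len(w): g=w.mean(0)[:2]-ctr; print("  dir angle",np.degrees(np.arctan2(g[1],g[0])))
    o=np.load(n+"0.npz")["im"]
    save(n+"_c.png",cv2.resize(im[150:260,220:350] if n=="top" else im[170:280,230:360],None,fx=3,fy=3))
a=cv2.imread("pics/top_c.png");b=cv2.imread("pics/scene_c.png");cv2.imwrite("pics/tc.png",np.hstack([a,b]))
print(state())
E
```

```text
top lid 178.90725708007812 236.87655639648438 37.62371063232422 38.35689926147461 [[0.43199305 0.27704497 0.013     ]]
 rim n 327 [ 0.46055354 -0.16105306  0.16200872] [ 0.5835213  -0.01892807  0.1856011 ]
 rim [ 0.52214093 -0.08861105] 0.0604180933993481 205
 handle mean [ 0.47351366 -0.2199318   0.24039104] top [ 0.45893147 -0.25566144  0.3088737 ] clip [ 0.55186533 -0.00526502  0.20619507] 25
  dir angle -110.17767192862416
  dir angle 70.37180821152859
scene lid 351.2281799316406 187.99859619140625 21.777198791503906 37.76134490966797 [[0.43931387 0.26932126 0.013     ]]
 rim n 599 [ 0.4623018  -0.17521084  0.16200176] [ 0.58944978 -0.01192497  0.18528444]
 rim [ 0.52547952 -0.09509216] 0.060588737494676206 466
 handle mean [ 0.47747338 -0.23513805  0.24143259] top [ 0.46549046 -0.26124383  0.30589602] clip [ 0.55568846 -0.01034952  0.20449577] 25
  dir angle -108.71873258912134
  dir angle 70.37993907982134
{'time_s': 0.1, 'joint_positions': array([ 1.02356369e+00,  3.13377239e-01,  1.49831532e+00,  2.51179078e-05,
        1.33099811e+00, -2.23394620e-01]), 'qd': array([ 5.60619504e-05, -1.54914110e-03, -5.72402012e-04, -3.26539576e-04,
        1.07648504e-03,  7.16870721e-04]), 'joint_torque': array([ 1.70794472e-03, -4.02809501e+01, -2.52645600e+01,  6.95434632e-02,
        3.42821656e-02, -3.11030783e-05]), 'tcp_pos': array([0.16705173, 0.49768566, 0.40424404]), 'eef_rot': array([ 1.61215337e-01,  9.86919102e-01, -5.04170408e-04, -2.17648123e-04]), 'force': array([-0.60419563, -0.69563575,  0.5158805 ]), 'wrist_torque': array([0.01038158, 0.02988347, 0.07066297]), 'grip_force': 0.0, 'grip_width': 0.08813837519906681}
```

View pics/tc.png

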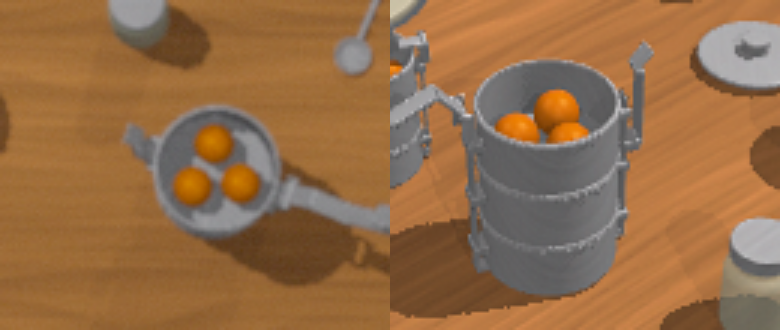

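The crop shows the large open tiffin at top (298,208), with its rim round the oranges. The clip is to the upper left and the handle leans to the lower right. The measured rim radius of about 61 mm matches the description.

First I yaw so that tool x lies along the tiffin's +y.

>>> drive_tool:
  claw: [0,0,0,0,0,0,0,0,0,0,0,0,0,0]
  translation:
    - [0,0,0]
    - [0,0,0]
    - [0,0,0]
    - [0,0,0]
    - [0,0,0]
    - [0,0,0]
    - [0,0,0]
    - [0,0,0]
    - [0,0,0]
    - [0,0,0]
    - [0,0,0]
    - [0,0,0]
    - [0,0,0]
    - [0,0,0]
  yaw: [0.122,0.122,0.122,0.122,0.122,0.122,0.122,0.122,0.122,0.122,0.122,0.122,0.122,0]

```text
time_s: 1.27
tcp_pos: [0.1671, 0.4977, 0.4044]
eef_rot: [0.818, 0.576, -0.0, 0.0]
force: [0.1, 0.6, 1.1]
grip_width: 0.088
grip_force: 0.0
```

```bash
cat >> h.py <<'E'
from scipy.spatial.transform import Rotation as Ro
def rel(target):
    "tool-frame mm from the present TCP to a world TCP target"
    s=state(); return (Ro.from_quat(s["eef_rot"]).inv().apply(np.array(target)-s["tcp_pos"])*1000).round(1)
E
python3 - <<'E'
from h import *
s=state();print(s["tcp_pos"],Ro.from_quat(s["eef_rot"]).as_matrix().round(3),s["joint_positions"].round(3))
print(rel([.435,.273,.33]))
c=calibration("wrist");o,d=ray(c,[[280,210]]);R=Ro.from_quat(s["eef_rot"])
print(R.inv().apply(o-s["tcp_pos"]),R.inv().apply(d))
E
```

```text
[0.167053   0.49770366 0.40437534] [[ 0.337  0.942 -0.   ]
 [ 0.942 -0.337 -0.001]
 [-0.001 -0.    -1.   ]] [1.024 0.313 1.498 0.    1.331 1.367]
[-121.3  328.    74.4]
[0.07956841 0.00079354 0.01964036] [[-0.29980011  0.0303529   0.95401464]]
```

>>> drive_tool:
  claw: [0,0,0,0,0,0,0,0,0,0,0,0,0,0]
  translation:
    - [-10,27,6]
    - [-10,27,6]
    - [-10,27,6]
    - [-10,27,6]
    - [-10,27,6]
    - [-10,27,6]
    - [-10,27,6]
    - [-10,27,6]
    - [-10,27,6]
    - [-10,27,6]
    - [-10,27,6]
    - [-11,31,8]
    - [0,0,0]
    - [0,0,0]
  yaw: [0,0,0,0,0,0,0,0,0,0,0,0,0,0]

```text
time_s: 2.43
tcp_pos: [0.4368, 0.2737, 0.3301]
eef_rot: [0.816, 0.578, -0.001, -0.0]
force: [-0.3, -0.2, 0.1]
grip_width: 0.088
grip_force: 0.0
```

```bash
python3 - <<'E'
from h import *
s=state();c=calibration("wrist");im,D=capture("wrist");save("w1.png",im);np.savez("w1.npz",im=im,D=D)
print(s["tcp_pos"],proj(c,[[.435,.273,.032]]))
P=cloud(c,D)
q=P[(abs(P[...,2]-.032)<.006)&(np.hypot(P[...,0]-.435,P[...,1]-.273)<.05)];print(len(q),q.mean(0),q.min(0),q.max(0))
E
```

```text
[0.43679437 0.27373166 0.33008135] [[267.44933303 202.2579565 ]]
942 [0.43621678 0.27522723 0.03229702] [0.42092136 0.25948593 0.02616764] [0.4508078  0.28930226 0.03447301]
```

View pics/w1.png

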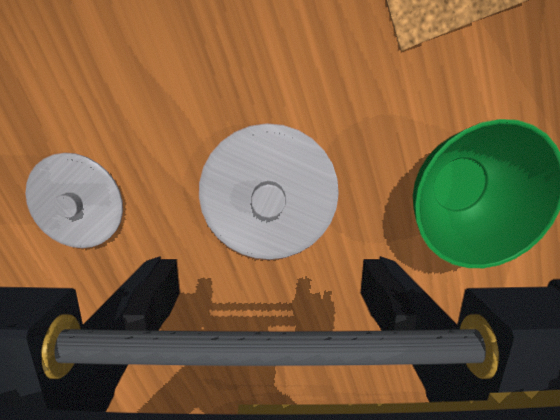

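The wrist view shows the big lid centred at about (268,190) with its knob at (268,202). The small lid is at (74,200) and the bowl at (490,195). The knob's measured top is at z 32 mm and about 30 mm across, as described. Now I go down and grip.

>>> drive_tool:
  claw: [0,0,0,0,0,0,0,0,0,0,1,1,1,1,1,1,1,1]
  translation:
    - [1,-1,20]
    - [0,0,20]
    - [0,0,20]
    - [0,0,20]
    - [0,0,20]
    - [0,0,20]
    - [0,0,15]
    - [0,0,10]
    - [0,0,0]
    - [0,0,0]
    - [0,0,0]
    - [0,0,0]
    - [0,0,0]
    - [0,0,0]
    - [0,0,0]
    - [0,0,0]
    - [0,0,0]
    - [0,0,0]
  yaw: [0,0,0,0,0,0,0,0,0,0,0,0,0,0,0,0,0,0]
  force: 25

```text
time_s: 3.98
tcp_pos: [0.4355, 0.2758, 0.1857]
eef_rot: [0.816, 0.578, -0.0, 0.0]
force: [-0.5, -0.0, 0.5]
grip_width: 0.0367
grip_force: 0.0
```

>>> drive_tool:
  claw: [1,1,1,1,1,1,1,1]
  translation:
    - [0,0,0]
    - [0,0,0]
    - [0,0,0]
    - [0,0,0]
    - [0,0,0]
    - [0,0,0]
    - [0,0,0]
    - [0,0,0]
  yaw: [0,0,0,0,0,0,0,0]

```text
time_s: 4.65
tcp_pos: [0.4355, 0.2758, 0.1857]
eef_rot: [0.816, 0.578, 0.0, 0.0]
force: [0.1, -0.6, -0.3]
grip_width: 0.0291
grip_force: 25.0
```

Gripped, at 29 mm opening. I lift gently, then travel to a viewpoint beside the tiffin.

>>> drive_tool:
  claw: [1,1,1,1,1,1,1,1,1,1,1,1,1,1,1,1,1,1,1,1]
  translation:
    - [0,0,-5]
    - [0,0,-12]
    - [0,0,-20]
    - [0,0,-25]
    - [0,0,-25]
    - [0,0,-25]
    - [0,0,-25]
    - [-10,1,-25]
    - [-20,2,-25]
    - [-25,2,-25]
    - [-28,2,-25]
    - [-30,3,-25]
    - [-30,3,-20]
    - [-30,3,-15]
    - [-30,3,-10]
    - [-30,2,-7]
    - [-27,2,0]
    - [-20,2,0]
    - [-12,1,0]
    - [-3,0,0]
  yaw: [0,0,0,0,0,0,0,0,0,0,0,0,0,0,0,0,0,0,0,0]

```text
time_s: 6.32
tcp_pos: [0.3613, -0.0122, 0.4999]
eef_rot: [0.817, 0.577, -0.0, 0.0]
force: [0.7, -0.4, -2.0]
grip_width: 0.0292
grip_force: 25.0
```

>>> drive_tool:
  claw: [1,1,1]
  translation:
    - [-15,0,0]
    - [-15,0,0]
    - [0,0,0]
  yaw: [0,0,0]

```text
time_s: 6.57
tcp_pos: [0.3516, -0.04, 0.4998]
eef_rot: [0.817, 0.577, -0.0, 0.0]
force: [0.0, 0.9, -1.3]
grip_width: 0.0296
grip_force: 25.0
```

```bash
python3 - <<'E'
from h import *
s=state();print(s["tcp_pos"],s["grip_width"],rel([.524,-.09,.44]))
c=calibration("wrist");im,D=capture("wrist");save("w2.png",im);np.savez("w2.npz",im=im,D=D)
print(proj(c,[[.524,-.09,.176]]))
P=cloud(c,D)
q=P[(abs(P[...,2]-.176)<.004)&(np.hypot(P[...,0]-.524,P[...,1]+.09)<.072)];print(len(q))
for k in range(5):
    A=np.c_[2*q[:,:2],np.ones(len(q))]
    t=np.linalg.lstsq(A,(q[:,:2]**2).sum(1),rcond=None)[0];ctr=t[:2];R=np.sqrt(t[2]+ctr@ctr)
    e=abs(np.linalg.norm(q[:,:2]-ctr,axis=1)-R);q=q[e<max(.003,1.5*np.median(e))]
print(ctr,R,len(q))
E
```

```text
[ 0.35160121 -0.0400156   0.49977497] 0.029584384927427702 [ 10.4 179.2  59.8]
[[462.22889219 182.68414708]]
2160
[ 0.52342703 -0.09237353] 0.06045770765206051 2134
```

View pics/w2.png

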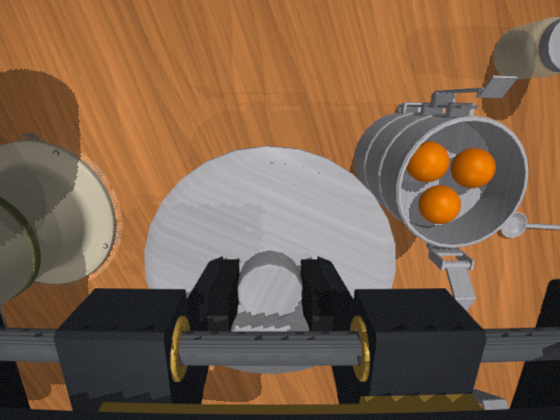

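The view shows the lid held level in the fingers and the mouth at (462,182). The clip is at the far upper right (495,88) and the handle hinge at (450,258). The mouth measures (0.523, -0.092), which agrees with the other views. I move over it and start down.

>>> drive_tool:
  claw: [1,1,1,1,1,1,1,1,1,1,1,1,1,1,1,1,1,1,1,1]
  translation:
    - [0,8,0]
    - [1,16,0]
    - [1,22,0]
    - [1,25,0]
    - [1,25,0]
    - [1,25,0]
    - [1,24,0]
    - [1,18,0]
    - [1,11,0]
    - [0.5,5.5,0]
    - [0,0,10]
    - [0,0,15]
    - [0,0,15]
    - [0,0,15]
    - [0,0,15]
    - [0,0,15]
    - [0,0,15]
    - [0,0,15]
    - [0,0,10]
    - [0,0,0]
  yaw: [0,0,0,0,0,0,0,0,0,0,0,0,0,0,0,0,0,0,0,0]

```text
time_s: 8.28
tcp_pos: [0.5236, -0.0904, 0.3726]
eef_rot: [0.816, 0.578, -0.001, -0.002]
force: [0.6, 1.0, -2.8]
grip_width: 0.0293
grip_force: 25.0
```

```bash
python3 - <<'E'
from h import *
s=state();print(s["tcp_pos"],s["force"],s["grip_width"],rel([.5234,-.0924,.3517]))
E
```

```text
[ 0.52355504 -0.09038911  0.37255506] [ 0.61238316  1.03819085 -2.81596195] 0.029273450125695332 [-2.   0.6 20.9]
```

>>> drive_tool:
  claw: [1,1,1,1,1,1,1,1]
  translation:
    - [-2,0.5,3]
    - [0,0,4]
    - [0,0,4]
    - [0,0,3]
    - [0,0,3]
    - [0,0,2]
    - [0,0,1]
    - [0,0,0]
  yaw: [0,0,0,0,0,0,0,0]

```text
time_s: 8.95
tcp_pos: [0.5239, -0.0931, 0.3546]
eef_rot: [0.816, 0.578, -0.0, -0.0]
force: [-0.3, -0.1, -1.7]
grip_width: 0.029
grip_force: 25.0
```

>>> drive_tool:
  claw: [1,1,1,1,1]
  translation:
    - [0,0,1]
    - [0,0,1]
    - [0,0,0.5]
    - [0,0,0]
    - [0,0,0]
  yaw: [0,0,0,0,0]

```text
time_s: 9.37
tcp_pos: [0.5239, -0.093, 0.3523]
eef_rot: [0.816, 0.578, 0.0, 0.0]
force: [0.8, 0.7, -1.0]
grip_width: 0.0292
grip_force: 25.0
```

>>> drive_tool:
  claw: [1,1,1,1]
  translation:
    - [0,0,1]
    - [0,0,0.5]
    - [0,0,0]
    - [0,0,0]
  yaw: [0,0,0,0]

```text
time_s: 9.7
tcp_pos: [0.5239, -0.093, 0.352]
eef_rot: [0.816, 0.578, 0.0, 0.001]
force: [-3.5, 1.0, 9.3]
grip_width: 0.0295
grip_force: 25.0
```

Contact came at the expected seated height of 0.352. I release and back off to look.

>>> drive_tool:
  claw: [0.6,0.3,0,0,0,0,0,0,0,0,0,0,0,0,0,0,0,0,0]
  translation:
    - [0,0,0]
    - [0,0,0]
    - [0,0,0]
    - [0,0,0]
    - [0,0,0]
    - [0,0,0]
    - [0,0,-5]
    - [0,0,-10]
    - [0,0,-20]
    - [0,0,-20]
    - [0,0,-20]
    - [0,0,-20]
    - [15,0,-20]
    - [20,0,-20]
    - [20,0,-20]
    - [20,0,-15]
    - [20,0,-10]
    - [5,0,0]
    - [0,0,0]
  yaw: [0,0,0,0,0,0,0,0,0,0,0,0,0,0,0,0,0,0,0]

```text
time_s: 11.28
tcp_pos: [0.5571, 0.002, 0.5311]
eef_rot: [0.816, 0.578, 0.0, 0.0]
force: [0.6, -0.3, -0.5]
grip_width: 0.088
grip_force: 0.0
```

```bash
python3 - <<'E'
from h import *
s=state();print(s["tcp_pos"],s["grip_width"],s["force"])
c=calibration("wrist");im,D=capture("wrist");save("w3.png",im);np.savez("w3.npz",im=im,D=D)
P=cloud(c,D);ctr=np.array([.5235,-.0925])
d=P[...,:2]-ctr;r=np.hypot(d[...,0],d[...,1])
for lo,hi in((.03,.045),(.045,.06)):
    q=P[(r>lo)&(r<hi)&(P[...,2]>.15)&(P[...,2]<.22)]
    A=np.c_[q[:,:2]-ctr,np.ones(len(q))];print("lid plane",lo,len(q),np.linalg.lstsq(A,q[:,2],rcond=None)[0],np.median(q[:,2]))
q=P[(r<.02)&(abs(P[...,2]-.198)<.006)];print("knob",q.mean(0),len(q))
a=np.radians(70.4);yt=np.array([np.cos(a),np.sin(a)]);xt=np.array([yt[1],-yt[0]])
t=d@yt;w=d@xt
h=(t<-.07)&(t>-.25)&(abs(w)<.06)&(P[...,2]>.19)
q=np.c_[w[h],t[h],P[...,2][h]]
for lo in np.arange(.19,.33,.012):
    k=q[(q[:,2]>=lo)&(q[:,2]<lo+.012)]
    if len(k):print(round(lo,3),len(k),k.min(0).round(3),k.max(0).round(3),k.mean(0).round(3))
E
```

```text
[0.5570991  0.00204959 0.53109858] 0.08795433082478656 [ 0.59961822 -0.27106167 -0.52094515]
lid plane 0.03 2684 [-0.0006319  -0.00366146  0.18296063] 0.18293886436864412
lid plane 0.045 3802 [ 0.00026542 -0.00962508  0.18275519] 0.18283336527075975
knob [ 0.52481971 -0.0925014   0.19837153] 630
0.19 255 [-0.009 -0.144  0.193] [ 0.011 -0.119  0.202] [ 0.    -0.134  0.198]
0.202 420 [-0.009 -0.15   0.202] [ 0.01  -0.094  0.214] [ 0.001 -0.123  0.208]
```

View pics/w3.png

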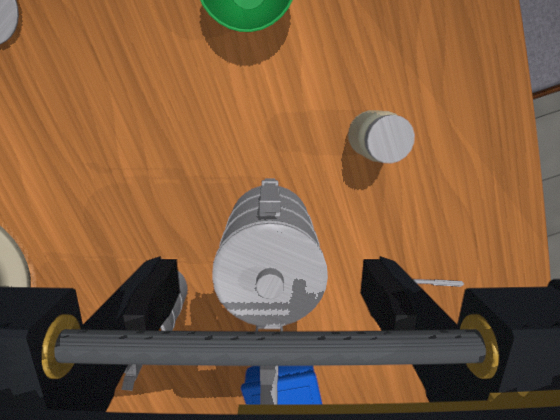

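The lid is seated: its top is level at z 183 mm and its knob at (270,285) is centred. The clip is at (270,195) and the handle runs away toward the bottom. I estimate the handle angle at about 2.27 rad, and go above the tab.

>>> drive_tool:
  claw: [0,0,0,0,0,0,0,0,0,0,0,0,0,0]
  translation:
    - [-10,0,0]
    - [-20,0,0]
    - [-27,0,0]
    - [-27,0,0]
    - [-27,0,0]
    - [-27,0,0]
    - [-27,0,0]
    - [-27,0,2]
    - [-27,0,3]
    - [-22,0,3]
    - [-15,0,2]
    - [-7,0,1]
    - [0,0,0]
    - [0,0,0]
  yaw: [0,0,0,0,0,0,0,0,0,0,0,0,0,0]

```text
time_s: 12.5
tcp_pos: [0.4693, -0.2471, 0.5196]
eef_rot: [0.817, 0.577, 0.0, -0.0]
force: [-0.2, -0.1, -0.1]
grip_width: 0.0881
grip_force: 0.0
```

```bash
python3 - <<'E'
from h import *
s=state();print(s["tcp_pos"],Ro.from_quat(s["eef_rot"]).as_matrix()[:,1])
c=calibration("wrist");im,D=capture("wrist");save("w4.png",im)
P=cloud(c,D);ctr=np.array([.5238,-.0925]);d=P[...,:2]-ctr
a=np.radians(70.4);yt=np.array([np.cos(a),np.sin(a)]);xt=np.array([yt[1],-yt[0]])
t=d@yt;w=d@xt;Z=P[...,2]
h=(t<-.07)&(t>-.22)&(abs(w)<.025)&(Z>.19)&(Z<.33)
q=np.c_[w[h],t[h],Z[h]]
for lo in np.arange(.19,.33,.01):
    k=q[(q[:,2]>=lo)&(q[:,2]<lo+.01)]
    if len(k)>4:print(round(lo,3),len(k),k.min(0).round(3),k.max(0).round(3),k.mean(0).round(3))
th=2.27
print(proj(c,[[*(ctr+yt*(-.076+r*np.cos(th))),.185+r*np.sin(th)] for r in(.136,.155)]))
print(rel([*(ctr+yt*(-.076+.136*np.cos(th))),.185+.136*np.sin(th)+.153]))
E
```

```text
[ 0.46929077 -0.24705844  0.51960258] [ 9.42727913e-01 -3.33562469e-01 -4.01817410e-04]
0.19 712 [-0.015 -0.142  0.19 ] [ 0.016 -0.07   0.2  ] [ 0.    -0.109  0.196]
0.2 1100 [-0.01  -0.152  0.2  ] [ 0.01  -0.086  0.21 ] [ 0.    -0.116  0.205]
0.21 525 [-0.01 -0.16  0.21] [ 0.01  -0.094  0.22 ] [ 0.    -0.127  0.214]
0.22 282 [-0.01  -0.165  0.22 ] [ 0.01  -0.155  0.23 ] [ 0.    -0.161  0.225]
0.27 177 [-0.01  -0.156  0.275] [ 0.01  -0.151  0.28 ] [ 0.    -0.152  0.278]
0.28 505 [-0.009 -0.163  0.28 ] [ 0.01  -0.153  0.29 ] [ 0.    -0.158  0.285]
0.29 545 [-0.01  -0.173  0.29 ] [ 0.01 -0.16  0.3 ] [ 0.    -0.166  0.295]
0.3 488 [-0.009 -0.179  0.3  ] [ 0.01  -0.169  0.308] [ 0.    -0.174  0.304]
[[267.84065407 228.79806162]
 [267.70893539 255.07678196]]
[-0.2 -0.6 77.7]
```

View pics/w4.png

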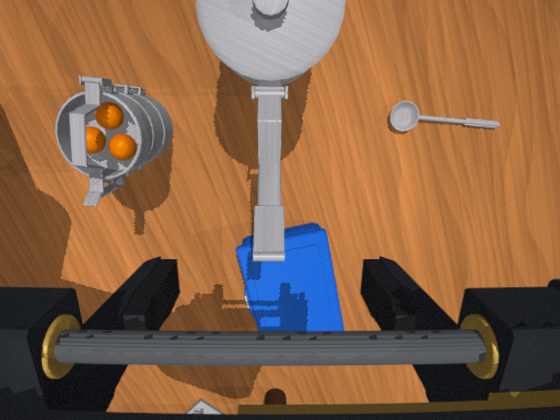

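The handle's straight end piece spans (268,205) to (268,260), centred between the fingers with w = 0 and θ about 2.26. I descend and pinch lightly.

>>> drive_tool:
  claw: [0,0,0,0,0,0.3,1,1,1,1,1,1,1,1,1,1,1,1,1,1]
  translation:
    - [0,0,15]
    - [0,0,20]
    - [0,0,20]
    - [0,0,15]
    - [0,0,8]
    - [0,0,0]
    - [0,0,0]
    - [0,0,0]
    - [0,0,0]
    - [0,0,0]
    - [0,0,0]
    - [0,0,0]
    - [0,0,0]
    - [0,0,0]
    - [0,0,0]
    - [0,0,0]
    - [0,0,0]
    - [0,0,0]
    - [0,0,0]
    - [0,0,0]
  yaw: [0,0,0,0,0,0,0,0,0,0,0,0,0,0,0,0,0,0,0,0]
  force: 10

```text
time_s: 14.22
tcp_pos: [0.4697, -0.2468, 0.4417]
eef_rot: [0.816, 0.578, -0.0, -0.0]
force: [-1.0, 0.3, -0.3]
grip_width: 0.0196
grip_force: 10.0
```

```bash
python3 - <<'E'
from h import *
s=state();print(s["tcp_pos"],s["grip_width"],s["grip_force"],s["force"])
a=np.radians(70.4);yt=np.array([np.cos(a),np.sin(a)])
t=(s["tcp_pos"][:2]-[.5238,-.0925])@yt;z=s["tcp_pos"][2]-.153
print(t,z,np.hypot(t+.076,z-.185),np.arctan2(z-.185,t+.076))
R=.136;th=np.linspace(2.26,.3,21);p=np.c_[R*np.cos(th),-R*np.sin(th)]*1000
print(np.diff(p,axis=0).round(1).tolist())
E
```

```text
[ 0.46965231 -0.24681968  0.44172427] 0.019607247463736998 10.001108390315494 [-1.04239413  0.32290927 -0.30406267]
-0.16354193810478132 0.2887242685862026 0.13572882826018964 2.271789181621886
[[10.7, -8.0], [11.4, -6.9], [12.0, -5.7], [12.5, -4.5], [12.9, -3.3], [13.2, -2.0], [13.3, -0.7], [13.3, 0.6], [13.2, 1.9], [12.9, 3.2], [12.6, 4.4], [12.1, 5.6], [11.5, 6.8], [10.7, 7.9], [9.9, 8.9], [9.0, 9.8], [8.0, 10.7], [6.9, 11.4], [5.8, 12.0], [4.6, 12.5]]
```

Pinched at 19.6 mm. I swing along the arc in halves.

>>> drive_tool:
  claw: [1,1,1,1,1,1,1,1,1,1,1,1,1,1,1,1,1,1,1,1]
  translation:
    - [5,-4,-4]
    - [0,4,-4]
    - [5.5,0,-3.5]
    - [6,0,-3.5]
    - [6,0,-3]
    - [6,0,-3]
    - [6,0,-2.5]
    - [6.5,0,-2]
    - [6.5,0,-2]
    - [6.5,0,-1.5]
    - [6.5,0,-1]
    - [6.5,0,-1]
    - [6.5,0,-0.5]
    - [6.5,0,0]
    - [6.5,0,0]
    - [6.5,0,0.5]
    - [6.5,0,1]
    - [6.5,0,1]
    - [6.5,0,1.5]
    - [0,0,0]
  yaw: [0,0,0,0,0,0,0,0,0,0,0,0,0,0,0,0,0,0,0,0]

```text
time_s: 15.88
tcp_pos: [0.5074, -0.1394, 0.4692]
eef_rot: [0.816, 0.578, 0.0, -0.0]
force: [-1.9, 1.7, 4.6]
grip_width: 0.0195
grip_force: 10.0
```

```bash
cat > arc.py <<'E'
from h import *
s=state();print(s["tcp_pos"],s["grip_width"],s["grip_force"],s["force"])
a=np.radians(70.4);yt=np.array([np.cos(a),np.sin(a)]);xt=np.array([yt[1],-yt[0]])
d=s["tcp_pos"][:2]-[.5238,-.0925];t=d@yt;z=s["tcp_pos"][2]-.153;T=np.arctan2(z-.185,t+.076)
print("w",d@xt,t,z,np.hypot(t+.076,z-.185),T)
R=.136;th=np.linspace(T,.3,20);p=np.c_[R*np.cos(th),-R*np.sin(th)]*1000
p[0]=[1000*(t+.076),-1000*(z-.185)]
print(np.diff(p,axis=0).round(1).tolist())
E
python3 arc.py
```

```text
[ 0.50744835 -0.13938628  0.4691876 ] 0.01948895481299566 9.998076134361327 [-1.92521111  1.71438807  4.62177781]
w 0.00032387851926072783 -0.04965475507779535 0.31618760334294216 0.1338067980368564 1.372611327739228
[[7.9, -0.4], [7.4, 2.1], [7.2, 2.6], [7.1, 3.0], [6.9, 3.4], [6.7, 3.7], [6.5, 4.1], [6.2, 4.5], [6.0, 4.8], [5.7, 5.1], [5.4, 5.5], [5.1, 5.8], [4.7, 6.0], [4.4, 6.3], [4.0, 6.5], [3.7, 6.7], [3.3, 6.9], [2.9, 7.1], [2.5, 7.3]]
```

I typed a stray ±4 mm sideways jog into the first two rows. It cancelled out and forces are small, but I'll check the tiffin's pose later. I continue.

>>> drive_tool:
  claw: [1,1,1,1,1,1,1,1,1,1,1,1,1,1,1,1,1,1,1,1]
  translation:
    - [8,0,0]
    - [7.5,0,2]
    - [7,0,2.5]
    - [7,0,3]
    - [7,0,3.5]
    - [6.5,0,3.5]
    - [6.5,0,4]
    - [6,0,4.5]
    - [6,0,5]
    - [5.5,0,5]
    - [5.5,0,5.5]
    - [5,0,6]
    - [4.5,0,6]
    - [4.5,0,6.5]
    - [4,0,6.5]
    - [3.5,0,6.5]
    - [3.5,0,7]
    - [3,0,7]
    - [2.5,0,7]
    - [0,0,0]
  yaw: [0,0,0,0,0,0,0,0,0,0,0,0,0,0,0,0,0,0,0,0]

```text
time_s: 17.55
tcp_pos: [0.5415, -0.0432, 0.3767]
eef_rot: [0.816, 0.578, -0.0, -0.001]
force: [-3.0, -0.3, -1.8]
grip_width: 0.0196
grip_force: 10.0
```

```bash
python3 arc.py|head -2
```

```text
[ 0.54147237 -0.04316394  0.37668861] 0.01964037490457297 10.003859102725983 [-3.00170811 -0.29598545 -1.84770158]
w 9.852861114066636e-05 0.052405631386902005 0.22368861219399874 0.13410747512859444 0.292648995449686
```

The handle is now at about 0.3 rad. I release, rise and check the carrier's pose before pressing.

>>> drive_tool:
  claw: [0.5,0.3,0.3,0.3,0.3,0.3,0.3,0.3,0.3,0.6,1,1,1,1,1,1,1]
  translation:
    - [0,0,0]
    - [0,0,0]
    - [0,0,0]
    - [0,0,0]
    - [0,0,-5]
    - [0,0,-12]
    - [0,0,-18]
    - [0,0,-20]
    - [0,0,-20]
    - [0,0,-20]
    - [0,0,-20]
    - [0,0,-20]
    - [0,0,-10]
    - [0,0,-5]
    - [0,0,0]
    - [0,0,0]
    - [0,0,0]
  yaw: [0,0,0,0,0,0,0,0,0,0,0,0,0,0,0,0,0]

```text
time_s: 18.97
tcp_pos: [0.5415, -0.0436, 0.5271]
eef_rot: [0.816, 0.578, -0.001, -0.001]
force: [-0.7, -0.3, -1.4]
grip_width: 0.0105
grip_force: 0.0
```

```bash
cat > look.py <<'E'
import sys
from h import *
s=state();print(s["tcp_pos"],s["grip_width"],s["force"])
c=calibration("wrist");im,D=capture("wrist");save(sys.argv[1],im)
P=cloud(c,D);ctr=np.array([.5238,-.0925]);d=P[...,:2]-ctr
a=np.radians(70.4);yt=np.array([np.cos(a),np.sin(a)]);xt=np.array([yt[1],-yt[0]])
t=d@yt;w=d@xt;Z=P[...,2]
for lo in np.arange(-.085,.11,.01):
    h=(t>=lo)&(t<lo+.01)&(abs(w)<.03)&(Z>.186)&(Z<.29)
    if h.sum()>4:print(lo.round(3),h.sum(),"w",w[h].min().round(4),w[h].max().round(4),"z",Z[h].min().round(4),Z[h].max().round(4),np.median(Z[h]).round(4))
m=(np.hypot(t,w)<.066)&(abs(Z-.182)<.005);print("lid t,w range",t[m].min(),t[m].max(),w[m].min(),w[m].max(),np.median(Z[m]))
E
python3 look.py w5.png
```

```text
[ 0.54149484 -0.04362029  0.52705927] 0.010463369936765287 [-0.72573305 -0.26319661 -1.44303598]
-0.085 11 w 0.012 0.0131 z 0.1877 0.1914 0.1898
-0.055 70 w -0.0099 0.0093 z 0.238 0.2428 0.241
-0.045 164 w -0.0098 0.0092 z 0.2403 0.2456 0.2432
-0.035 175 w -0.0087 0.0099 z 0.2431 0.2483 0.246
-0.025 186 w -0.0085 0.0098 z 0.2447 0.2511 0.2487
-0.015 209 w -0.014 0.0148 z 0.1968 0.2536 0.2515
-0.005 263 w -0.0142 0.015 z 0.187 0.2568 0.254
0.005 245 w -0.0096 0.0098 z 0.2545 0.2592 0.2572
0.015 469 w -0.0098 0.0101 z 0.2383 0.2596 0.2493
0.025 408 w -0.0097 0.0102 z 0.222 0.2419 0.2323
0.035 243 w -0.009 0.0096 z 0.2193 0.2247 0.2216
0.045 230 w -0.0088 0.0104 z 0.2218 0.2263 0.224
0.055 250 w -0.0096 0.0102 z 0.224 0.2299 0.2269
0.065 249 w -0.0094 0.01 z 0.2266 0.2321 0.2296
0.075 173 w -0.0094 0.0106 z 0.1927 0.2041 0.1987
0.085 159 w -0.0092 0.0104 z 0.2026 0.2104 0.207
lid t,w range -0.04074902759515565 0.05796207460338025 -0.06249297945622832 0.06319590865998102 0.18271410623134343
```

View pics/w5.png

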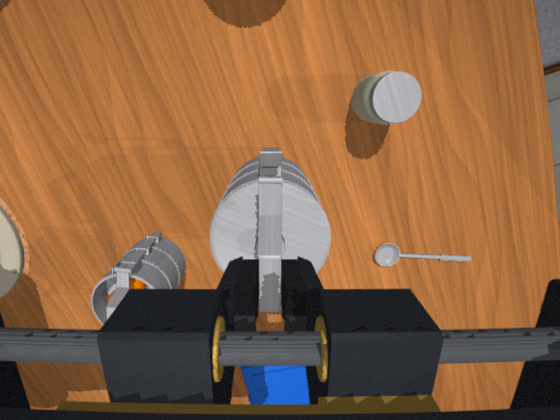

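The carrier hasn't moved: the lid and handle are still centred at w = 0. The handle is at about 0.28 rad with its end at (270,180), and the clip nose is beyond it at (270,160). I press down on the tab with closed fingers.

>>> drive_tool:
  claw: [1,1,1,1,1,1,1,1,1,1,1,1,1,1,1,1,1,1,1,1]
  translation:
    - [4,0,10]
    - [4,0,18]
    - [0,0,20]
    - [0,0,20]
    - [0,0,20]
    - [0,0,20]
    - [0,0,12]
    - [0,0,8]
    - [0,0,5]
    - [0,0,5]
    - [0,0,4]
    - [0,0,4]
    - [0,0,4]
    - [0,0,4]
    - [0,0,3]
    - [0,0,3]
    - [0,0,2]
    - [0,0,0]
    - [0,0,0]
    - [0,0,0]
  yaw: [0,0,0,0,0,0,0,0,0,0,0,0,0,0,0,0,0,0,0,0]

```text
time_s: 20.68
tcp_pos: [0.544, -0.036, 0.3664]
eef_rot: [0.816, 0.578, 0.0, 0.0]
force: [0.2, 0.6, 0.2]
grip_width: 0.0006
grip_force: 0.0
```

>>> drive_tool:
  claw: [1,1,1,1,1,1,1,1,1,1,1,1,1]
  translation:
    - [0,0,2]
    - [0,0,2]
    - [0,0,1.5]
    - [0,0,1.5]
    - [0,0,1.5]
    - [0,0,1.5]
    - [0,0,1]
    - [0,0,1]
    - [0,0,1]
    - [0,0,0.5]
    - [0,0,0]
    - [0,0,0]
    - [0,0,0]
  yaw: [0,0,0,0,0,0,0,0,0,0,0,0,0]

```text
time_s: 21.77
tcp_pos: [0.5439, -0.036, 0.3533]
eef_rot: [0.816, 0.578, -0.0, 0.0]
force: [-2.8, 0.8, 5.7]
grip_width: 0.0004
grip_force: 2.9
```

>>> drive_tool:
  claw: [1,1,1,1,1,1]
  translation:
    - [0,0,1]
    - [0,0,0.5]
    - [0,0,0.5]
    - [0,0,0]
    - [0,0,0]
    - [0,0,0]
  yaw: [0,0,0,0,0,0]

```text
time_s: 22.27
tcp_pos: [0.5439, -0.0359, 0.353]
eef_rot: [0.816, 0.578, 0.001, 0.001]
force: [-6.7, 2.4, 18.0]
grip_width: 0.0002
grip_force: 8.9
```

It has bottomed out at the shut height with 18 N. I back off and check.

>>> drive_tool:
  claw: [1,1,1,1,1,1,1,1,1,1,1,1,1]
  translation:
    - [0,0,-3]
    - [0,0,-8]
    - [0,0,-15]
    - [0,0,-20]
    - [0,0,-20]
    - [0,0,-20]
    - [0,0,-20]
    - [0,0,-20]
    - [0,0,-20]
    - [0,0,-15]
    - [0,0,-10]
    - [0,0,0]
    - [0,0,0]
  yaw: [0,0,0,0,0,0,0,0,0,0,0,0,0]

```text
time_s: 23.35
tcp_pos: [0.5441, -0.036, 0.5213]
eef_rot: [0.816, 0.578, -0.0, -0.0]
force: [0.3, -0.3, -0.4]
grip_width: 0.0001
grip_force: 0.0
```

```bash
python3 look.py w6.png; python3 - <<'E'
import cv2;im=cv2.imread("pics/w6.png");cv2.imwrite("pics/w6c.png",cv2.resize(im[120:300,180:360],None,fx=3,fy=3))
E
```

```text
[ 0.54407276 -0.03603964  0.52126899] 6.174392980098659e-05 [ 0.34520598 -0.26527365 -0.37010805]
-0.085 12 w 0.0005 0.0016 z 0.1867 0.1899 0.1885
-0.075 16 w 0.0005 0.0016 z 0.1862 0.1882 0.1872
-0.035 10 w 0.0005 0.0014 z 0.2288 0.2313 0.2297
-0.005 88 w -0.0137 0.0151 z 0.186 0.2313 0.1983
0.005 141 w -0.0115 0.0123 z 0.1886 0.2326 0.2301
0.015 243 w -0.0092 0.01 z 0.2265 0.2324 0.2301
0.025 399 w -0.0096 0.0102 z 0.2109 0.2319 0.2269
0.035 407 w -0.0097 0.0103 z 0.186 0.217 0.1987
0.045 200 w -0.0094 0.0098 z 0.186 0.1892 0.1873
0.055 209 w -0.0093 0.0097 z 0.186 0.1901 0.1873
0.065 196 w -0.0093 0.0105 z 0.186 0.1888 0.1871
0.075 175 w -0.009 0.0102 z 0.193 0.2037 0.1986
0.085 158 w -0.0087 0.0107 z 0.2028 0.2098 0.2071
lid t,w range -0.06556420948675752 0.06541771968984242 -0.06251605178821085 0.06343790009838186 0.18273932447827584
```

View pics/w6c.png

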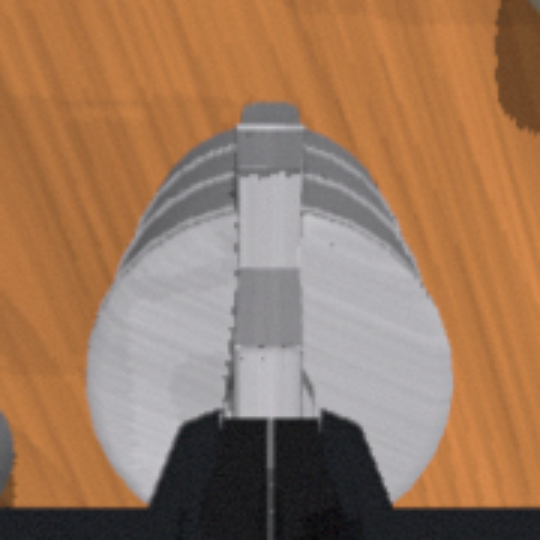

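The handle lies level, with the tab at z 187 mm. The clip nose is back at its rest position over the handle's end, at about crop (270,150). The gripper is clear, so I hand the job in.

```bash
python3 -c "
from h import *
print(finish_job())"
```

```text
the job is handed in; nothing more can be done
None
```

The tiffin is closed and the job is handed in at about 23 s: the lid is seated level, the handle is shut under the clip, the carrier is upright where it stood, and the arm never went near the other things. Handing in returned no verdict.

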